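Slide a loaded crucible carrier under a low sensor bridge

TASK

Push the flat metal carrier, with the crucible standing in its ring, along the bench and in under the low sensor bridge until its front edge meets the end stop, so that the crucible stands upright right below the sensor. Only push the carrier with the fingertips or the outside of the fingers: do not lift it, do not touch or tip the crucible, and leave the vial, the tin and the spare crucible where they stand. Finish with the hand clear of everything.

Things in the scene. Friction and masses are not known exactly. Their poses are not given: they have to be found in the camera images.
- bridge: Low grey sensor bridge fixed to the bench, round black sensor on its deck. Origin: on the bench below the sensor. The carrier goes in along its +x. Deck from x -25 to +30 mm: underside 43 mm above the bench, top 53 mm, sensor top 71 mm. Two cheeks leave a channel 106 mm wide (y -53 to +53 mm); feet reach y +-83 mm. With the carrier home its origin is at x -25 mm, its rear 55 mm outside.
- mouth (a point): Where the bridge's channel begins: bridge x = -25 mm, mid-width, on the bench; axes as the bridge's. Before it, on each side, a 20 mm high grey wing flares outward as a lead-in, from y = +-53 mm here to y = +-78 mm at 35 mm in front (-x).
- stop (a point): Middle of the end stop's face, on the bench: bridge x = +30 mm; axes as the bridge's. The stop is a dark bar 14 mm high across the channel; the carrier's front edge must meet it.
- carrier: Loose flat aluminium block on the bench, 110 mm long (x), 100 mm wide (y), 18 mm high, about 0.4 kg. Origin: centre of its underside; rear edge at x -55 mm, sides at y +-50 mm. A dark seat ring (34 mm outside, 26 mm inside, 3 mm high) on top, centred at x +25 mm. Starts before the bridge's mouth, front towards it, but up to 60 mm to one side and turned up to 0.3 rad.
- carrier_front (a point): Middle of the carrier's front edge, at its underside: 55 mm ahead (+x) of its origin; axes as the carrier's.
- crucible: Loose small metal crucible standing in the carrier's seat ring, 28 mm diameter at the rim, 20 mm at the foot, 20 mm high, about 20 g. Origin: centre of its underside. On the carrier its rim is 38 mm above the bench, 5 mm below the underside of the bridge's deck. It has 2 to 3 mm of play in the ring.
- vial: Bystander: capped glass sample vial, 27 mm diameter, 60 mm high, upright on the bench to the bridge's left (+y). Origin: centre of its underside.
- tin: Bystander: round flat metal tin, 62 mm diameter, 22 mm high, on the bench to the bridge's right (-y). Origin: centre of its underside.
- spare_crucible: Bystander: another small crucible, 28 mm diameter, 20 mm high, standing on the bench to the bridge's right (-y). Origin: centre of its underside.
Mind the look-alikes: they are no part of the job. Several things have the shape of the carrier; the one meant has the colours described above.

How it is judged:
By the outcome, as a careful person would: the job done as asked, in the order asked, and still so for the second after the job is handed in, with the robot touching nothing.
It also fails if it takes over 72 s, if anything falls off the work surface, if the arm or the gripper's body presses on something with over 40 N, if the wrist force passes 120 N, or if a joint passes its speed limit or range.

ROBOT

A 6-joint arm with a two-finger parallel gripper is mounted at the origin on a cart in front of the work surface, level with it; the furniture and walls round the work are solid. World frame = base frame: x ahead of the robot, y to its left, z up, the work surface at z = 0. Lengths are in m, angles in degrees, forces in N, time in s.
With the tool pointing down it reaches from about 0.4 to 0.825 m from the base axis. Payload 7 kg.
Tool frame: the origin (TCP) lies between the finger pads; the fingertips stand 14 mm ahead of it and the grasp point (between the pads) lies 5 mm behind it; z points along the fingers, y is the line along which they close (so a half turn about z gives the same grasp; the last joint's range is limited). The gripper opens to 88 mm and grips with 3 to 60 N. Pads are 19 mm wide; open, the fingers measure 130 mm over their backs; the gripper's body (78 mm by 193 mm) begins 47 mm behind the grasp point.
Start: joints at [92.939, 20.546, 0.682, 0, -70.136, -16.507], TCP at [0.158, 0.656, 0.241] pointing down, gripper open.
Joint ranges: [-176.03, 176.03], [-82.01, 121.73], [-58.28, 71.71], [-173.87, 95.51], [-174.79, -0.11], [-173.66, 173.66]. Speed limits (degrees/s): [136.94, 136.94, 172.46, 180, 180, 180].

INTERFACE

Orientations are given as [roll, pitch, yaw] about the fixed x, y, z axes, in that order (R = Rz(yaw) Ry(pitch) Rx(roll)).
In Python, from plant import status, cams, job gives the robot as it stands. The module is installed in compiled form; this text tells all that it offers.
- The arm moves only by the tool step_arm, never from a script. Its arguments are lists of equal length, an entry for each row: "xyz": the shift along the tool's x, y, z each as a share of 20 cm, from -1 to 1, a list of three; "yaw": the turn about the tool's z as a share of 360 degrees, from -1 to 1; "claw": the closure, from -1 (fully open) to 1 (shut). A call has 1 to 20 rows; each row is the pose to reach, as a shift and turn from the pose commanded when the call began, along the tool's axes at that moment, turning the shorter way round; what a row does not reach only later rows make up. A row lasts 1/12 s, in which the tool goes at most 41.7 mm and 7.16 degrees, less where a joint would pass 70% of its speed; a pose out of reach is approached as far as the arm can. A call with a number of a shift or a turn outside -1 to 1 is refused whole. A call with a gripper value outside its range is refused whole. The fingers move at their own pace and stop on an object; "grip_force" is the grip in N (left out, the last holds). Time passes only in rows, so rows that repeat a pose let the fingers close. It gives the time, the measured TCP pose, the force, the opening and the grip force at its end, in the units of the state.
- status.get_state(): the state, without advancing time (a new reading comes with each control period).
- cams.capture(name): name is "side" or "top"; returns (picture, depth): 384x512x3 uint8, blue, green, red; 384x512 float32, m along the optical axis (not along the pixel's ray), 0 where there is no reading.
- cams.calibration(name): a dict with "mtx" (3x3 intrinsics, pixels), "camera_from_world" (4x4, takes a point from world to camera coordinates). Camera axes: x right, y down, z forward; pixel columns grow to the right and rows downward; lengths in m; the calibration is good to about 2 mm. A picture is of the moment at which its call begins. calibration takes no time and is no camera call.
- job.close_job(): hands the job in; it is judged then, once.
The state is a dict: "time_s": time; "joints": joint angles; "qd": joint speeds; "joint_torque": joint torques, N m; "tcp_pos": TCP position; "eef_rot": TCP orientation; "contact_force": force on the tool from outside, world axes, zero at the start; "moment": the same for the moment, N m; "gripper_width": finger opening in m; "gripper_force": force on a finger pad.
Only numpy, scipy, OpenCV 4.12 (cv2) and the standard library are available. Lean on these libraries where they do the work, as an engineer would, in place of code of your own. Each camera call takes 0.05 s, during which the arm holds its last target. There are 200 camera calls.

## Working session

There is one attempt and no reset: what is moved stays moved. The work goes in short steps, Python scripts to look and compute and a tool call to move; the robot and the scene stay as the last step left them, time stands still between calls to the robot, and variables do not carry over. Pictures are saved under pics/ and viewed, at most 10 in all, crops included, and the job is handed in when it is done.

Besides the shell and the picture viewer there is one more tool, called after "Call:" as name(argument=value, ...) on one line, values as JSON. step_arm: Moves the arm, as the interface text tells. Shift numbers are shares of 20 cm and turn numbers shares of 360 degrees, none past 1 either way. Its arguments: {"type":"object","properties":{"xyz":{"type":"array"},"yaw":{"type":"array"},"claw":{"type":"array"},"grip_force":{"type":"number"}},"required":["xyz","yaw","claw"]}

```bash
mkdir -p pics
cat > h.py <<'E'
import numpy as np, cv2
from plant import status, cams, job
def snap(n,tag):
    im,d=cams.capture(n); cv2.imwrite(f'pics/{tag}.png',im); np.savez(f'{tag}.npz',im=im,d=d); return im,d
def world(n,d):
    c=cams.calibration(n);K=c['mtx'];T=np.linalg.inv(c['camera_from_world'])
    v,u=np.mgrid[:384,:512]
    P=np.stack([(u-K[0,2])/K[0,0]*d,(v-K[1,2])/K[1,1]*d,d],-1)
    return P@T[:3,:3].T+T[:3,3]
E
python3 - <<'E'
from h import *
a,_=snap('top','t0');b,_=snap('side','s0')
cv2.imwrite('pics/both.png',np.vstack([a,b])[:, :] if 0 else cv2.resize(np.hstack([a,b]),(800,300)))
for n in('top','side'):print(cams.calibration(n))
print(status.get_state())
E
```

```text
{'mtx': array([[394.68620495,   0.        , 251.84381789],
       [  0.        , 394.68620495, 189.09782944],
       [  0.        ,   0.        ,   1.        ]]), 'camera_from_world': array([[-0.18158012, -0.98336924, -0.00368787,  0.09939879],
       [-0.95659667,  0.17750329, -0.23111769,  0.61522223],
       [ 0.22792864, -0.03843857, -0.97291881,  0.85221992],
       [ 0.        ,  0.        ,  0.        ,  1.        ]])}
{'mtx': array([[423.27466694,   0.        , 264.59192597],
       [  0.        , 423.27466694, 192.58911795],
       [  0.        ,   0.        ,   1.        ]]), 'camera_from_world': array([[-0.99949019, -0.03076764,  0.00852686,  0.60299135],
       [-0.02125877,  0.44207755, -0.89672488,  0.06218114],
       [ 0.02382058, -0.89644899, -0.44250626,  0.90491045],
       [ 0.        ,  0.        ,  0.        ,  1.        ]])}
{'time_s': 0.1, 'joints': array([ 9.29416537e+01,  2.05862551e+01,  6.38016366e-01, -1.78427664e-02,
       -7.01364134e+01, -1.65057605e+01]), 'qd': array([ 0.00246156, -0.08149372,  0.17423311,  0.10915965,  0.06988138,
       -0.08472836]), 'joint_torque': array([-2.18718931e-03, -5.84167564e+01,  2.93749917e+01,  7.01550141e+00,
        1.01355326e-02, -5.56692817e-05]), 'tcp_pos': array([0.15824975, 0.65574446, 0.23972053]), 'eef_rot': array([ 1.79914070e+02, -7.96983666e-03, -1.35701758e+01]), 'contact_force': array([ 0.05559313,  0.07983957, -0.3352427 ]), 'moment': array([-0.01398412,  0.02425777, -0.03057598]), 'gripper_force': 0.0, 'gripper_width': 0.08743533538469123}
```

View pics/t0.png

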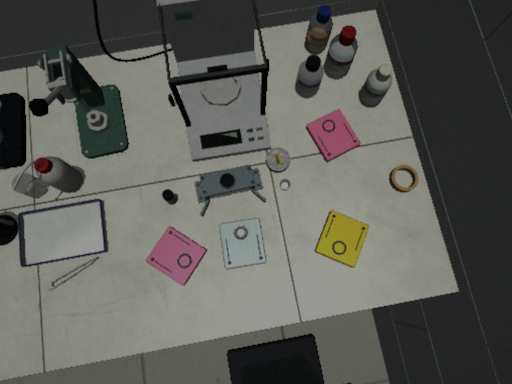

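View pics/s0.png

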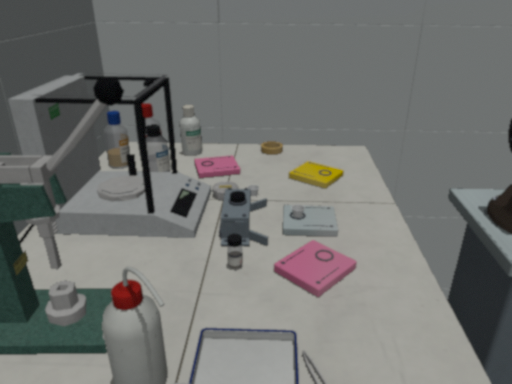

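The carrier-shaped candidates in the top view are pink (333,135), pink (177,255), yellow (342,238) and bare aluminium (242,243). Only the aluminium one has a crucible, in its ring at (241,232), and it faces the bridge at (228,182), so I choose that one. Next I check it in a crop and measure it.

```bash
cat >> h.py <<'E'
def rect(P,m):
    m=cv2.morphologyEx(m.astype(np.uint8),cv2.MORPH_OPEN,np.ones((3,3)))
    n,l,s,c=cv2.connectedComponentsWithStats(m)
    k=1+np.argmax(s[1:,4]); q=P[l==k][:,:2]
    r=cv2.minAreaRect((q*1000).astype(np.float32)); return r,s[k],P[l==k][:,2].mean()*1e3
def box(u0,v0,u1,v1):
    m=np.zeros((384,512),bool);m[v0:v1,u0:u1]=1;return m
E
python3 - <<'E'
from h import *
f=np.load('t0.npz');im=f['im'];P=world('top',f['d']);z=P[...,2]
cv2.imwrite('pics/crop.png',cv2.resize(im[140:290,130:320],None,fx=4,fy=4,interpolation=cv2.INTER_CUBIC))
B=box(210,210,275,275)
print('bench',np.median(z[280:300,100:200]),'carrier',rect(P,B&(z>.010)&(z<.03)))
print('crucible',rect(P,B&(z>.030)))
B=box(190,160,270,210)
print('deck',rect(P,B&(z>.045)&(z<.06)),'sensor',rect(P,B&(z>.063)&(z<.08)))
print('low',rect(P,B&(z>.01)))
for n,b in(('vial',(155,180,180,208)),('tin',(262,144,294,174)),('spare',(276,176,294,193))):
    print(n,rect(P,box(*b)&(z>.01)))
E
```

```text
bench -0.0009980728412850581 carrier (((509.7057189941406, 31.907079696655273), (100.16348266601562, 110.11750793457031), 88.80518341064453), array([ 219,  218,   47,   51, 1841], dtype=int32), np.float64(17.918848243066257))Traceback (most recent call last):
  File "<stdin>", line 6, in <module>
  File "h.py", line 13, in rect
    k=1+np.argmax(s[1:,4]); q=P[l==k][:,:2]
        ~~~~~~~~~^^^^^^^^^
    return _wrapfunc(a, 'argmax', axis=axis, out=out, **kwds)
    return bound(*args, **kwds)
ValueError: attempt to get argmax of an empty sequence
```

View pics/crop.png

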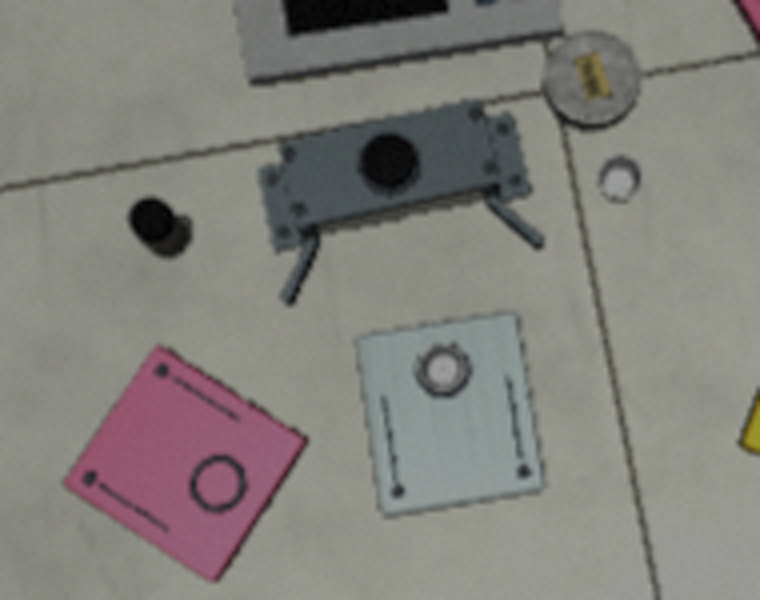

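The crop confirms the choice: bare aluminium carrier with the metal crucible in its ring, crop (443,370). The bridge sits ahead and slightly left, with its sensor at (389,162).

Run:
```python
from h import *
f=np.load('t0.npz');P=world('top',f['d']);z=P[...,2]
def tr(n,m):
    try: r=rect(P,m);print(n,np.round(r[0][0],1),np.round(r[0][1],1),round(r[0][2],2),r[1][4],round(r[2],1))
    except ValueError: print(n,'none')
C=box(210,210,275,275)
tr('cruc',C&(z>.025))
B=box(190,155,270,220)
tr('deck',B&(z>.046)&(z<.06));tr('sensor',B&(z>.063)&(z<.08));tr('low',B&(z>.007))
for n,b in(('vial',(155,180,180,208)),('tin',(262,144,294,174)),('spare',(276,176,294,193))): tr(n,box(*b)&(z>.01))
# wings
for n,b in(('wL',(195,198,215,220)),('wR',(248,188,268,206))):
    tr(n,box(*b)&(z>.012)&(z<.026))
```

```text
cruc none
deck [659.9  41. ] [ 56.1 125.8] 2.54 1010 53.1
sensor [656.7  41.5] [28.4 29. ] 80.12 137 70.8
low [558.8  57.4] [135.4 279.9] 81.91 1278 55.4
vial [535.6 109. ] [302.4  25.3] 33.72 151 56.5
tin [569.1 -54.9] [ 70.9 341.3] 75.82 528 26.0
spare [528.2 -43.6] [  6.2 265.5] 62.1 9 121.7
wL [622.6 100.6] [ 6.1 19.5] 55.33 26 19.6
wR [632.5 -18.7] [5.  5.8] 79.51 9 20.1
```

Call:
step_arm(xyz=[[0.3,0.3,0],[0.8,0.9,0],[0.8,0.9,0],[0.8,0.9,0],[0.8,0.9,0],[0.8,0.9,0],[0.8,0.9,0],[0.8,0.9,0],[0.8,0.9,0],[0.8,0.9,0]], yaw=[-0.01,-0.034,-0.034,-0.034,-0.034,-0.034,-0.034,-0.034,-0.034,-0.034], claw=[0,0,0,0,0,0,0,0,0,0])

```text
time_s: 0.93
tcp_pos: [0.2714, 0.4443, 0.2404]
eef_rot: [180.0, 0.0, -1.3]
contact_force: [0.4, 0.2, 0.4]
gripper_width: 0.0439
gripper_force: 0.0
```

Call:
step_arm(xyz=[[0.3,0.4,0],[0.5,1,0],[0.5,1,0],[0.5,1,0],[0.5,1,0],[0.5,1,0],[0.5,1,0],[0.5,1,0]], yaw=[0,0,0,0,0,0,0,0], claw=[0,0,0,0,0,0,0,0])

```text
time_s: 1.6
tcp_pos: [0.3673, 0.2415, 0.2405]
eef_rot: [180.0, 0.0, -1.4]
contact_force: [0.1, 0.8, -0.2]
gripper_width: 0.044
gripper_force: 0.0
```

Call:
step_arm(xyz=[[0.2,0.4,0],[0.27,1,0],[0.27,1,0],[0.27,1,0],[0.27,1,0],[0.27,1,0],[0.27,1,0],[0.27,1,0]], yaw=[0,0,0,0,0,0,0,0], claw=[0,0,0,0,0,0,0,0])

```text
time_s: 2.27
tcp_pos: [0.4168, 0.041, 0.2404]
eef_rot: [180.0, 0.0, -1.3]
contact_force: [-0.6, 0.4, -0.2]
gripper_width: 0.0435
gripper_force: 0.0
```

Call:
step_arm(xyz=[[0,0.035,0.2],[0,0.035,0.4],[0,0.035,0.6],[0,0.035,0.75],[0,0.035,0.85],[0,0.035,0.95],[0,0.035,0.95],[0,0.035,0.95]], yaw=[0,0,0,0,0,0,0,0], claw=[0,0,0,0,0,0,0,0])

```text
time_s: 2.93
tcp_pos: [0.4158, 0.0346, 0.05]
eef_rot: [179.9, 0.1, -1.1]
contact_force: [0.1, -0.0, -0.0]
gripper_width: 0.0439
gripper_force: 0.0
```

Call:
step_arm(xyz=[[0,0,0.05],[0,0,0.1],[0,0,0.14],[0,0,0.14],[0,0,0.14]], yaw=[0,0,0,0,0], claw=[0,0,0,0,0])

```text
time_s: 3.35
tcp_pos: [0.4166, 0.0338, 0.0232]
eef_rot: [-180.0, -0.0, -1.3]
contact_force: [0.4, -0.5, 1.2]
gripper_width: 0.0439
gripper_force: 0.0
```

Run:
```python
from h import *
im,d=snap('side','s1')
cv2.imwrite('pics/s1c.png',cv2.resize(im[150:290,180:380],None,fx=4,fy=4))
snap('top','t1')
```

```text
(no output)
```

View pics/s1c.png

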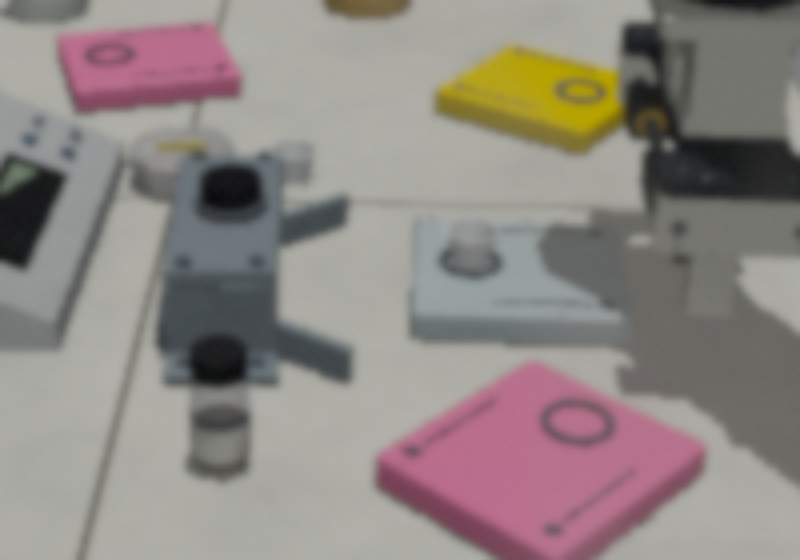

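The fingers are down behind the rear edge with about 28 mm of gap, and the crucible is upright in its ring at crop (470,245). I start the slow push now, turning slightly as I go.

Call:
step_arm(xyz=[[0.02,-0.001,0],[0.04,-0.002,0],[0.06,-0.003,0],[0.08,-0.004,0],[0.1,-0.005,0],[0.115,-0.005,0],[0.13,-0.006,0],[0.145,-0.007,0],[0.16,-0.008,0],[0.175,-0.008,0],[0.19,-0.009,0],[0.205,-0.01,0],[0.22,-0.011,0],[0.235,-0.011,0],[0.25,-0.012,0],[0.265,-0.013,0],[0.28,-0.013,0],[0.295,-0.014,0],[0.3,-0.014,0],[0.3,-0.014,0]], yaw=[0,0,0,0,0,0,0,0,0,0,-0.001,-0.002,-0.003,-0.004,-0.006,-0.007,-0.008,-0.009,-0.01,-0.01], claw=[0,0,0,0,0,0,0,0,0,0,0,0,0,0,0,0,0,0,0,0])

```text
time_s: 5.12
tcp_pos: [0.4765, 0.0346, 0.0224]
eef_rot: [180.0, 0.0, 2.3]
contact_force: [-1.3, -0.3, -1.8]
gripper_width: 0.0437
gripper_force: 0.7
```

```bash
cat >> h.py <<'E'
def carrier(im,d,b):
    P=world('top',d);z=P[...,2]
    (c,s,a),st,_=rect(P,box(*b)&(z>.013)&(z<.026))
    print('rect',np.round(c,1),np.round(s,1),round(a,2),st)
    return P
E
python3 - <<'E'
from h import *
im,d=snap('top','t2'); carrier(im,d,(205,190,280,275))
cv2.imwrite('pics/t2c.png',cv2.resize(im[150:290,160:320],None,fx=4,fy=4,interpolation=cv2.INTER_CUBIC))
E
```

```text
rect [624.7  99.4] [ 6.1 14.3] 56.76 [205 199   4   6  19]
```

View pics/t2c.png

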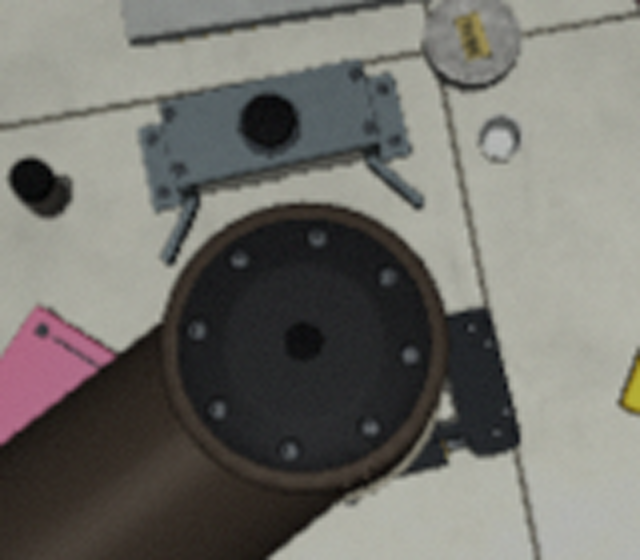

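The arm hides the carrier from the top camera, so I use the side camera's depth to measure it.

```bash
cat >> h.py <<'E'
BO=np.array([.657,.0415]);BY=np.radians(2.5)
def sidecar(tag):
    im,d=snap('side',tag);P=world('side',d)
    hsv=cv2.cvtColor(im,cv2.COLOR_BGR2HSV)
    q=P.reshape(-1,3);R=np.array([[np.cos(BY),np.sin(BY)],[-np.sin(BY),np.cos(BY)]])
    b=((q[:,:2]-BO)@R.T*1000).reshape(384,512,2);z=P[...,2]*1000
    m=(z>14)&(z<21)&(np.abs(b[...,1])<60)&(b[...,0]>-190)&(b[...,0]<32)&(hsv[...,1]<60)
    return im,b,z,m
E
python3 - <<'E'
from h import *
im,b,z,m=sidecar('s2')
B=b[m];print(len(B))
f=[];n=[]
for y in range(-45,46,10):
    s=B[abs(B[:,1]-y)<5,0]
    if len(s)>3:f.append((y,round(float(np.percentile(s,98)),1),round(float(s.min()),1),len(s)))
for x in range(-150,-20,10):
    s=B[abs(B[:,0]-x)<5,1]
    if len(s)>3:n.append((x,round(float(s.min()),1),round(float(s.max()),1)))
print('front/rear per y',f);print('side per x',n)
o=im.copy();o[m]=(0,0,255)
cv2.imwrite('pics/s2c.png',np.hstack([cv2.resize(x[160:270,210:350],None,fx=2.8,fy=4) for x in(im,o)]))
E
```

```text
1214
front/rear per y [(-45, -61.2, -158.1, 65), (-35, -61.3, -157.2, 70), (-25, -60.3, -156.4, 74), (-15, -61.6, -167.1, 89), (-5, -61.4, -168.2, 87), (5, -60.0, -167.1, 105), (15, -60.9, -167.8, 136), (25, -60.4, -168.2, 129), (35, -62.0, -189.1, 171), (45, -62.0, -180.4, 228)]
side per x [(-150, -48.4, 52.5), (-140, -46.5, 52.6), (-130, -47.0, 51.6), (-120, -49.2, 50.5), (-110, -47.0, 50.6), (-100, -46.2, 51.8), (-90, 5.7, 49.9), (-80, -47.0, 51.2), (-70, -48.8, 51.0), (-60, -49.5, 51.5), (-30, -59.7, 60.0)]
```

View pics/s2c.png

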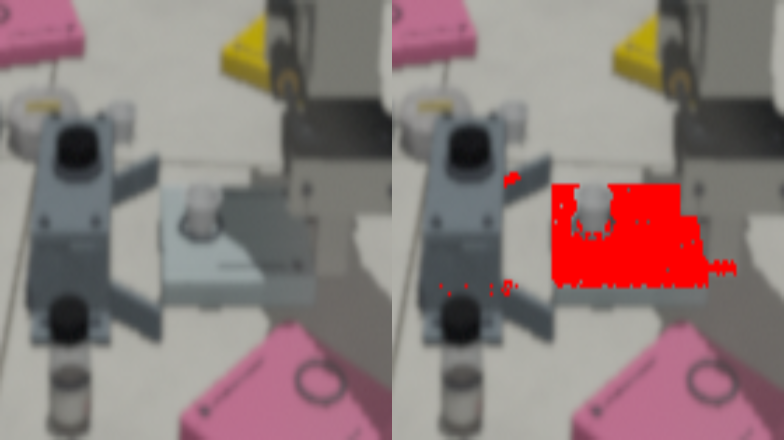

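The carrier is square to the channel: front at bridge x ≈ -61, y from about -48.5 to 51, crucible upright at (204,210) in the left half. There are 91 mm to go.

Call:
step_arm(xyz=[[0.01,0,0],[0.025,0.001,0],[0.04,0.001,0],[0.055,0.002,0],[0.07,0.002,0],[0.085,0.003,0],[0.1,0.003,0],[0.115,0.003,0],[0.13,0.004,0],[0.145,0.004,0],[0.16,0.004,0],[0.175,0.004,0],[0.19,0.004,0],[0.205,0.004,0],[0.22,0.004,0],[0.235,0.004,0],[0.25,0.004,0],[0.26,0.004,0],[0.27,0.004,0],[0.27,0.004,0]], yaw=[0,0,0,0,0,0,0,0,0,0,0,0,0,0,0,0,0,0,0,0], claw=[0,0,0,0,0,0,0,0,0,0,0,0,0,0,0,0,0,0,0,0])

```text
time_s: 6.88
tcp_pos: [0.5295, 0.0356, 0.0226]
eef_rot: [180.0, 0.1, 2.3]
contact_force: [-4.2, -2.0, 3.2]
gripper_width: 0.0438
gripper_force: 2.4
```

Run:
```python
from h import *
im,b,z,m=sidecar('s3')
B=b[m&(b[...,0]<-30)]
for x in range(-115,-30,10):
    s=B[abs(B[:,0]-x)<5,1]
    if len(s)>3:print(x,np.percentile(s,[2,98]).round(1))
s=status.get_state();print(s['tcp_pos'],s['eef_rot'],s['contact_force'])
cv2.imwrite('pics/s3c.png',cv2.resize(im[160:270,190:340],None,fx=5,fy=5))
```

```text
-115 [-12.4  48. ]
-105 [-9.6 48.3]
-95 [-45.5  49.2]
-85 [-45.4  48.7]
-75 [-45.6  49. ]
-65 [-46.9  48.5]
-55 [-45.4  48. ]
-45 [-28.6  49.9]
-35 [-57.7  48.8]
[0.52943645 0.03560266 0.02253844] [1.79970633e+02 9.25925757e-02 2.25991190e+00] [-4.86145283 -0.90965569  2.77735924]
```

View pics/s3c.png

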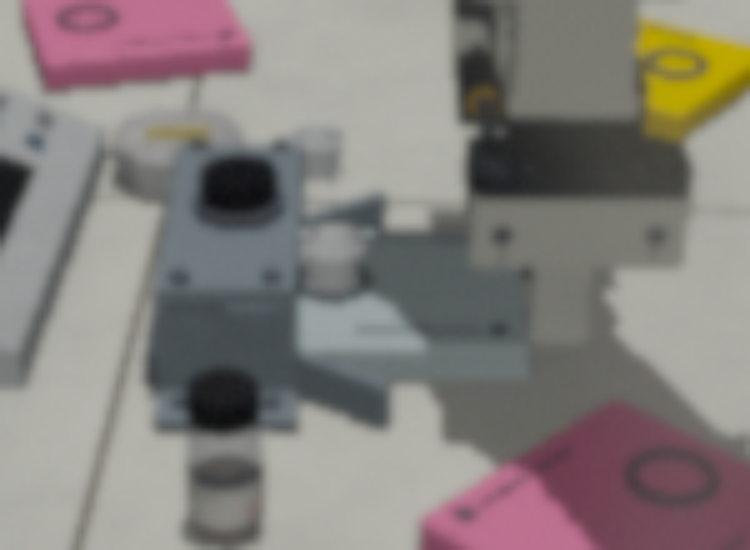

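The carrier's nose is inside the channel, straight, with the crucible upright at (332,258) just before the deck. About 38 mm remain.

Call:
step_arm(xyz=[[0.01,0,0],[0.022,0,0],[0.034,0,0],[0.046,0,0],[0.058,0,0],[0.07,0,0],[0.08,0,0],[0.09,0,0],[0.1,0,0],[0.11,0,0],[0.12,0,0],[0.13,0,0],[0.14,0,0],[0.15,0,0],[0.158,0,0],[0.164,0,0],[0.17,0,0],[0.175,0,0],[0.175,0,0]], yaw=[0,0,0,0,0,0,0,0,0,0,0,0,0,0,0,0,0,0,0], claw=[0,0,0,0,0,0,0,0,0,0,0,0,0,0,0,0,0,0,0])

```text
time_s: 8.52
tcp_pos: [0.5643, 0.0371, 0.0225]
eef_rot: [180.0, 0.1, 2.3]
contact_force: [-5.8, -0.6, 3.7]
gripper_width: 0.0439
gripper_force: 2.8
```

Call:
step_arm(xyz=[[0.003,0,0],[0.006,0,0],[0.009,0,0],[0.01,0,0],[0.01,0,0]], yaw=[0,0,0,0,0], claw=[0,0,0,0,0])

```text
time_s: 8.93
tcp_pos: [0.5662, 0.0371, 0.0225]
eef_rot: [180.0, 0.1, 2.3]
contact_force: [-5.7, -0.7, 3.5]
gripper_width: 0.0438
gripper_force: 3.0
```

Not yet at the stop (force still about 5 N), so I creep on.

Call:
step_arm(xyz=[[0.003,0,0],[0.006,0,0],[0.008,0,0],[0.008,0,0]], yaw=[0,0,0,0], claw=[0,0,0,0])

```text
time_s: 9.27
tcp_pos: [0.5669, 0.0371, 0.0225]
eef_rot: [180.0, 0.2, 2.3]
contact_force: [-9.5, 0.7, 6.5]
gripper_width: 0.0439
gripper_force: 4.7
```

Call:
step_arm(xyz=[[0.003,0,0],[0.006,0,0],[0.006,0,0]], yaw=[0,0,0], claw=[0,0,0])

```text
time_s: 9.52
tcp_pos: [0.567, 0.0371, 0.0225]
eef_rot: [180.0, 0.3, 2.2]
contact_force: [-14.0, 1.8, 11.7]
gripper_width: 0.0437
gripper_force: 6.7
```

The force is rising with no motion, at the expected 0.567, so it has met the stop. I press a little more, then back straight off and lift.

Call:
step_arm(xyz=[[0.004,0,0],[0.008,0,0],[0.008,0,0],[0.008,0,0]], yaw=[0,0,0,0], claw=[0,0,0,0])

```text
time_s: 9.85
tcp_pos: [0.567, 0.037, 0.0224]
eef_rot: [179.9, 0.4, 2.2]
contact_force: [-18.6, 5.1, 16.0]
gripper_width: 0.0438
gripper_force: 9.4
```

Call:
step_arm(xyz=[[-0.02,0,0],[-0.04,0,0],[-0.08,0,0],[-0.15,0,0],[-0.3,0,0],[-0.4,0,0],[-0.5,0,0],[-0.5,0,-0.2],[-0.5,0,-0.4],[-0.5,0,-0.6],[-0.5,0,-0.8],[-0.5,0,-1],[-0.5,0,-1],[-0.5,0,-1]], yaw=[0,0,0,0,0,0,0,0,0,0,0,0,0,0], claw=[0,0,0,0,0,0,0,0,0,0,0,0,0,0])

```text
time_s: 11.02
tcp_pos: [0.4732, 0.0343, 0.2255]
eef_rot: [-179.8, -0.4, 2.3]
contact_force: [-0.6, -0.1, -1.2]
gripper_width: 0.0436
gripper_force: 0.0
```

Call:
step_arm(xyz=[[0,-0.3,0],[0,-0.6,0],[0,-1,0],[0,-1,0],[0,-1,0],[0,-1,0],[0,-1,0],[0,-1,0]], yaw=[0,0,0,0,0,0,0,0], claw=[0,0,0,0,0,0,0,0])

```text
time_s: 11.68
tcp_pos: [0.4631, 0.2332, 0.2213]
eef_rot: [179.9, 0.1, 2.3]
contact_force: [-0.5, -0.5, 0.5]
gripper_width: 0.0438
gripper_force: 0.0
```

Run:
```python
from h import *
t,d=snap('top','t4');P=world('top',d);z=P[...,2]
R=np.array([[np.cos(BY),np.sin(BY)],[-np.sin(BY),np.cos(BY)]])
b=((P[...,:2]-BO)@R.T*1000)
m=(z>.013)&(z<.022)&(abs(b[...,1])<52)&(b[...,0]>-120)&(b[...,0]<-30)
B=b[m]
for y in range(-40,41,20):
    s=B[abs(B[:,1]-y)<8,0];print(y,s.min().round(1) if len(s) else None)
for x in (-75,-65,-55):
    s=B[abs(B[:,0]-x)<5,1];print(x,s.min().round(1),s.max().round(1))
s,_=snap('side','s4')
cv2.imwrite('pics/f.png',np.hstack([cv2.resize(t[150:260,150:310],(400,275)),cv2.resize(s[160:270,190:350],(400,275))]))
```

```text
-40 -79.5
-20 -79.7
0 -79.4
20 -79.4
40 -79.3
-75 -50.8 47.5
-65 -50.7 48.6
-55 -51.2 47.9
```

View pics/f.png

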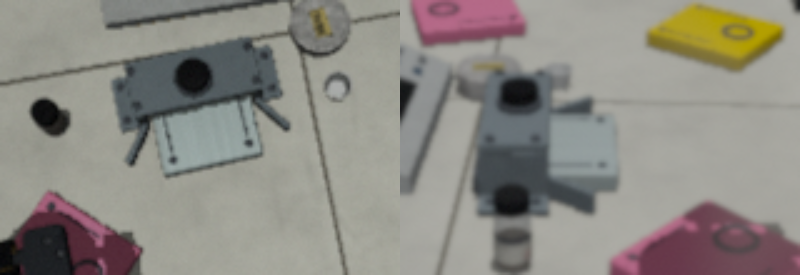

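The carrier is home: its rear edge is square at bridge x ≈ -79.5 mm (expected -80). The bystanders are where they were and the hand is clear. I hand in.

```bash
python3 -c "
from plant import job
print(job.close_job())"
```

```text
the job is handed in; nothing more can be done
None
```

The carrier is pushed in against the end stop, square in the channel, bystanders untouched, hand clear and job handed in; the crucible was upright when last seen just before the deck, but is now hidden beneath it, so I could not confirm it by camera at the end.

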